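# Find the loose hatch among four panels and push it open

## Robot

A 7-joint arm with a two-finger parallel gripper is mounted at the origin on a cart in front of the work surface, level with it; the furniture and walls round the work are solid. World frame = base frame: x ahead of the robot, y to its left, z up, the work surface at z = 0. Lengths are in mm, angles in rad, forces in N, time in s.
With the tool pointing down it reaches from about 400 to 875 mm from the base axis. Payload 19.3 kg.
Tool frame: the origin (TCP) lies at the centre of the arm's flange, where the gripper is bolted on; the fingertips stand 173 mm ahead of it and the grasp point (between the pads) lies 155 mm ahead of it; x points along the fingers, y is the direction in which the jaws open and shut, and the axes are right-handed (so a half turn about x gives the same grasp; the last joint's range is limited). The gripper opens to 85 mm and grips with 20 to 120 N. Pads are 22 mm wide; open, the fingers measure 114 mm over their backs; the gripper's body (76 mm by 85 mm) begins 54 mm behind the grasp point. The pads swing forward as they close: fully open they stand 13 mm farther back than shut.
Start: joints at [-1.288, 0.521, -0.036, 1.599, 0.021, 1.021, -0.113], TCP at [215.973, 586.494, 404.691] pointing down, gripper open.
Joint ranges: [-2.91, 2.91], [-0.3, 2.13], [-1.5, 1.42], [0.17, 2.43], [-1.26, 4.41], [0.16, 1.93], [-2.52, 2.52]. Speed limits (rad/s): [1.89, 1.89, 2.39, 2.39, 3.01, 3.01, 3.01].

## Interface

Orientations are given as a unit quaternion [x, y, z, w].
In Python, from station import telemetry, vision, ctrl gives the robot as it stands.
- The arm moves only by the tool send_rows, never from a script. Its argument "increments" is a list that holds one entry, the list of rows, each a list of 7 numbers: the closure, from 0 (fully open) to 1 (shut), then the shift along the tool's x, y, z in cm, then the turn, a rotation vector about the tool's x, y, z in degrees. In form: [[[claw, x, y, z, rx, ry, rz], ...]]. A call has 1 to 12 rows; each row is the pose to reach, as a shift and turn from the pose commanded when the call began, along the tool's axes at that moment; what a row does not reach only later rows make up. A row lasts 1/10 s, in which the tool goes at most 50 mm and 8.59 degrees, less where a joint would pass 70% of its speed; a pose out of reach is approached as far as the arm can. A call with a gripper value outside its range is refused whole. The fingers move at their own pace and stop on an object; the grip force is fixed at half the most. Time passes only in rows, so rows that repeat a pose let the fingers close. It gives the time, the measured TCP pose, the force and the opening at its end, in the units of the state.
- telemetry.read_state(): the state, without advancing time (a new reading comes with each control period).
- vision.capture(name): name is "scene" or "top" or "wrist"; returns a dict with "image" (420x560x3 uint8, blue, green, red), "z_map" (420x560 float32, mm along the optical axis (not along the pixel's ray), 0 where there is no reading), "fx", "fy", "cx", "cy" (pixels), "position" and "attitude" of the camera in the world; the wrist camera has in their place "hand_eye" (4x4, takes a point from camera to tool coordinates, whose origin is the TCP and whose axes are the tool frame's). Camera axes: x right, y down, z forward; pixel columns grow to the right and rows downward; lengths in mm; the calibration is good to about 2 mm. The wrist camera is an equidistant fisheye: a pixel r from the principal point sees the ray r / f radians off the axis. A picture is of the moment at which its call begins: read the wrist's pose just before it.
- ctrl.sign_off(): hands the job in, once; it reports no verdict.
The state is a dict: "time": time; "joint_positions": joint angles; "dq": joint speeds; "joint_efforts": joint torques, N m; "tcp_pos": TCP position; "ee_rot": TCP orientation; "contact_force": force on the tool from outside, world axes, zero at the start; "moment": the same for the moment, N m; "grip_width": finger opening in mm.
Only numpy, scipy, OpenCV 4.12 (cv2) and the standard library are available. Lean on these libraries where they do the work, as an engineer would, in place of code of your own. Each camera call takes 0.05 s, during which the arm holds its last target.

## Task

One of the four identical wooden panels in the top of the low wooden case on the counter is the access hatch to the compartment below; the other three are fixed. Press the panels with the fingertips until you find the one that rocks, then push the end of it nearest the robot down until the hatch stands fully open, and leave it open. Do not pick anything up or disturb the other things on or round the case.

Things in the scene. Friction and masses are not known exactly. Their poses are not given: they have to be found in the camera images.
- case: low wooden case fixed to the counter, 166 (its x) x 388 (its y) x 75 mm high, turned up to 0.2 rad; origin at the centre of its underside, x pointing away from the robot, y along its row of four panels to the left, z up. The panels lie flush in its top, 80 mm apart; its wells are hollow below them to 8 mm above the counter. A loose chocolate lies on each of its 40 mm wide end ledges
- place0 (a point): centre of the top face of the panel in the leftmost place (largest y), 75 mm above the counter, axes as the case; the point belongs to the case, not to a panel. Every panel is wood, 118 mm long along the case's x, 64 mm wide, 12 mm thick, with a brass stud near either end. Three are fixed and do not give; the hatch may be in any place
- place1 (a point): the same for the second place from the left
- place2 (a point): the same for the third place from the left
- place3 (a point): the same for the rightmost place
- hatch (a joint): angle of the hatch (rad), in whichever place it is: 0 shut and flush, positive with the end nearest the robot down and the far end up; stops at -0.12 and at 0.75 (fully open). It turns on a pivot across its middle, 6 mm below its top. No spring: a stiff pivot, it stays where left; about 2 N at 45 mm from the pivot moves it. At 0.75 its face at 34 mm from the pivot is about 30 mm down
- bar_left_mid (a point): centre of the loose dark striped chocolate bar, 22x52x23 mm, lying along the left ledge of the case, towards its far edge; leave alone
- bar_right_mid (a point): centre of the loose brown striped chocolate bar, 24x60x25 mm, lying along the right ledge of the case, towards its far edge; leave alone
- gift: loose wrapped cube box, 64x64x56 mm, origin at the centre of its underside; leave alone
- tape: loose roll of tape, 77 mm across, 19 mm high, lying flat, origin at the centre of its underside; leave alone
- stamp: loose wooden stamp with turned handle, 30x50x68 mm, origin at the centre of its underside; leave alone
- tin: loose round tin, 68 mm across, 91 mm high, origin at the centre of its underside; leave alone
- tongs_0: loose tongs lying flat, 25x175x13 mm, origin at the centre of its underside; leave alone
- scoop_0: loose scoop lying flat, 52x177x27 mm, origin at the centre of its underside; leave alone

How it is judged:
By the outcome, as a careful person would: the job done as asked, in the order asked, and still so for the second after the job is handed in, with the robot touching nothing.
It also fails if it takes over 45 s, if anything falls off the work surface, if the arm or the gripper's body presses on something with over 40 N, if the wrist force passes 120 N, or if a joint passes its speed limit or range.

## Working session

There is one attempt and no reset: what is moved stays moved. The work goes in short steps, Python scripts to look and compute and a tool call to move; the robot and the scene stay as the last step left them, time stands still between calls to the robot, and variables do not carry over. Pictures are saved under pics/ and viewed, and the job is handed in when it is done.

Besides the shell and the picture viewer there is one more tool, called after "Call:" as name(argument=value, ...) on one line, values as JSON. send_rows: Moves the arm, as the interface text tells. Its arguments: {"type":"object","properties":{"increments":{"type":"array"}},"required":["increments"]}

```bash
mkdir -p pics; ls
python3 - <<'E'
from station import telemetry, vision
import cv2, numpy as np, pickle
s=telemetry.read_state(); print(s)
for n in ["scene","top"]:
    c=vision.capture(n); cv2.imwrite(f"pics/{n}0.png",c["image"]); pickle.dump(c,open(f"{n}0.pkl","wb"))
    print({k:v for k,v in c.items() if k not in("image","z_map")})
E
```

```text
pics
{'time': 0.0, 'joint_positions': array([-1.28816667,  0.52203705, -0.03630521,  1.59997951,  0.02120148,
        1.02110847, -0.11277696]), 'dq': array([ 0.00046938, -0.00097796, -0.00077821,  0.00088879,  0.00145665,
        0.00093905,  0.00056533]), 'joint_efforts': array([ 1.69675608e-03, -9.27095819e+01,  1.98134176e+00, -3.69933379e+01,
        1.80371047e-02,  8.13632912e-03, -3.77729089e-05]), 'tcp_pos': array([215.95769441, 586.36444269, 404.12171607]), 'ee_rot': array([ 0.12369625,  0.69616971, -0.12450398,  0.69609319]), 'contact_force': array([-0.38651276, -0.91381461,  0.0848069 ]), 'moment': array([0.03782852, 0.04263724, 0.06071947]), 'grip_width': 85.50641494505008}
{'fx': 471.0283975784844, 'fy': 471.0283975784844, 'cx': 276.31378696872594, 'cy': 205.04821812556045, 'position': array([ -94.300712  , -559.25197395, 1051.90723707]), 'attitude': array([ 0.85743843, -0.37987674,  0.14343179, -0.31610176])}
{'fx': 416.0978226200924, 'fy': 416.0978226200924, 'cx': 282.9583744667818, 'cy': 212.7930223644597, 'position': array([ 389.0322614 ,   -9.01121831, 1407.55517669]), 'attitude': array([ 0.71019134, -0.70185302,  0.0453999 , -0.03113595])}
```

View pics/scene0.png

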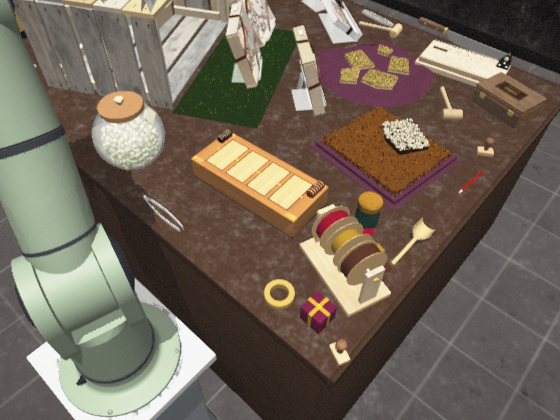

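View pics/top0.png

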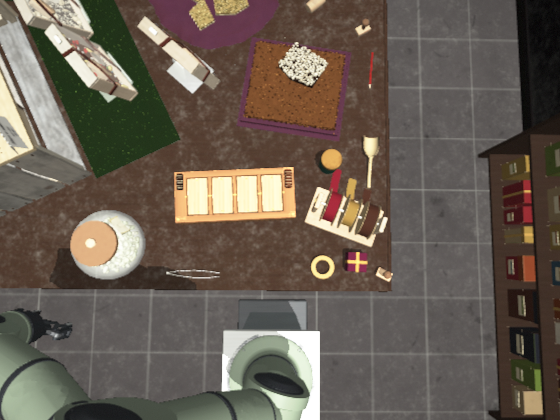

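The scene view shows the case at around (260,180). In the top view the case spans about (175–297, 168–222), with four pale panels at columns 197, 222, 247 and 272, row 195. The tongs are in front of it at (193,273) and the jar is at (108,245). Next I measure it.

```bash
cat > h.py <<'E'
import numpy as np, cv2, pickle
from scipy.spatial.transform import Rotation as R
def ray(c,px,z):
    px=np.atleast_2d(px).astype(float)
    d=np.c_[(px[:,0]-c["cx"])/c["fx"],(px[:,1]-c["cy"])/c["fy"],np.ones(len(px))]
    d=R.from_quat(c["attitude"]).apply(d); p=c["position"]
    return p+d*((z-p[2])/d[:,2])[:,None]
def cloud(c):
    z=c["z_map"]; v,u=np.indices(z.shape)
    d=np.stack([(u-c["cx"])/c["fx"]*z,(v-c["cy"])/c["fy"]*z,z],-1).reshape(-1,3)
    return (R.from_quat(c["attitude"]).apply(d)+c["position"]).reshape(z.shape+(3,))
E
python3 - <<'E'
from h import *
for n,roi in (("top",(160,170,310,230)),("scene",(185,125,335,235))):
    c=pickle.load(open(n+"0.pkl","rb")); im=c["image"]
    x0,y0,x1,y1=roi
    cr=im[y0:y1,x0:x1]
    cv2.imwrite(f"pics/{n}_crop.png",cv2.resize(cr,None,fx=5,fy=5,interpolation=cv2.INTER_CUBIC))
    hsv=cv2.cvtColor(cr,cv2.COLOR_BGR2HSV)
    m=((hsv[...,2]>200)&(hsv[...,1]<125)).astype(np.uint8)
    m=cv2.morphologyEx(m,cv2.MORPH_OPEN,np.ones((3,3)))
    k,l,st,ce=cv2.connectedComponentsWithStats(m)
    print(n)
    P=cloud(c)
    for i in range(1,k):
        if st[i,4]<150: continue
        px=ce[i]+[x0,y0]; w=ray(c,px,75)[0]
        zz=P[y0:y1,x0:x1,2][l==i]
        r=cv2.minAreaRect(np.argwhere(l==i)[:,::-1].astype(np.float32))
        print(px.round(1),st[i,4],w.round(1),"z",np.median(zz).round(1),r)
    H=P[...,2]
    # tallest things near
    sel=(P[...,0]>300)&(P[...,0]<800)&(P[...,1]<420)&(P[...,1]>-200)&(H>90)
    for xx in range(300,800,50):
        print(xx,[int(max([0]+list(H[sel&(P[...,0]//50==xx//50)&(P[...,1]//50==yy//50)]))) for yy in range(-150,450,50)])
E
```

```text
top
[256.5 171.8] 195 [667.   52.5  75. ] z 75.8 ((96.5, 2.0), (4.0, 51.0), 90.0)
[271.4 192.7] 741 [599.    3.1  75. ] z 75.7 ((111.42893981933594, 22.79462432861328), (36.34346008300781, 20.27407455444336), 87.61405944824219)
[222.1 194.8] 758 [589.9 162.1  75. ] z 75.6 ((62.5, 25.0), (36.0, 21.0), 90.0)
[246.9 193.8] 755 [594.4  82.1  75. ] z 75.7 ((88.3068618774414, 23.784931182861328), (36.38246154785156, 23.502405166625977), 87.87889862060547)
[197.3 196. ] 773 [584.8 241.4  75. ] z 75.6 ((38.5, 26.0), (36.0, 23.0), 90.0)
[271.2 209.7] 503 [543.6   2.8  75. ] z 75.8 ((96.61077880859375, 33.99384689331055), (28.123300552368164, 74.7735824584961), 86.8201675415039)
[184.3 209.4] 286 [541.  281.7  75. ] z 75.9 ((29.5, 35.5), (31.0, 27.0), 90.0)
300 [0, 0, 0, 0, 0, 0, 0, 0, 0, 0, 0, 0]
350 [0, 0, 1407, 0, 0, 0, 0, 0, 0, 0, 0, 158]
400 [0, 0, 0, 0, 0, 0, 0, 0, 0, 0, 111, 165]
450 [0, 0, 0, 0, 0, 0, 0, 0, 0, 0, 0, 149]
500 [152, 0, 0, 0, 0, 0, 0, 0, 0, 0, 0, 0]
550 [150, 0, 0, 0, 0, 0, 0, 0, 0, 0, 0, 0]
600 [0, 102, 103, 0, 0, 0, 0, 0, 103, 101, 0, 0]
650 [0, 103, 104, 0, 0, 0, 0, 0,
[... 391 characters left out ...]

[268.  178.6] 674 [589.7  82.8  75. ] z 72.9 ((82.99999237060547, 53.5), (19.57477569580078, 39.68769073486328), 47.72631072998047)
[290.  191.6] 720 [594.1   3.   75. ] z 73.0 ((105.00001525878906, 66.50000762939453), (20.50609588623047, 38.890872955322266), 45.0)
300 [0, 0, 0, 0, 0, 0, 0, 0, 0, 0, 0, 0]
350 [0, 0, 0, 0, 0, 0, 0, 0, 0, 0, 104, 157]
400 [0, 0, 0, 0, 0, 0, 0, 0, 0, 0, 114, 163]
450 [0, 0, 0, 0, 0, 0, 0, 0, 0, 0, 113, 152]
500 [146, 0, 0, 0, 0, 0, 0, 0, 0, 0, 0, 0]
550 [143, 0, 0, 0, 0, 0, 0, 0, 0, 0, 0, 0]
600 [0, 101, 98, 0, 0, 0, 0, 0, 98, 97, 0, 0]
650 [0, 98, 98, 0, 0, 0, 0, 0, 91, 0, 0, 0]
700 [0, 0, 0, 0, 0, 0, 0, 0, 0, 0, 0, 0]
750 [0, 0, 0, 0, 0, 0, 0, 0, 0, 0, 0, 0]
```

```bash
ls pics
```

```text
scene0.png
scene_crop.png
top0.png
top_crop.png
```

View pics/top_crop.png

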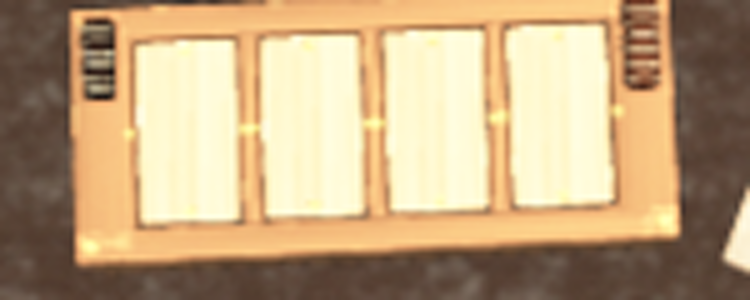

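View pics/scene_crop.png

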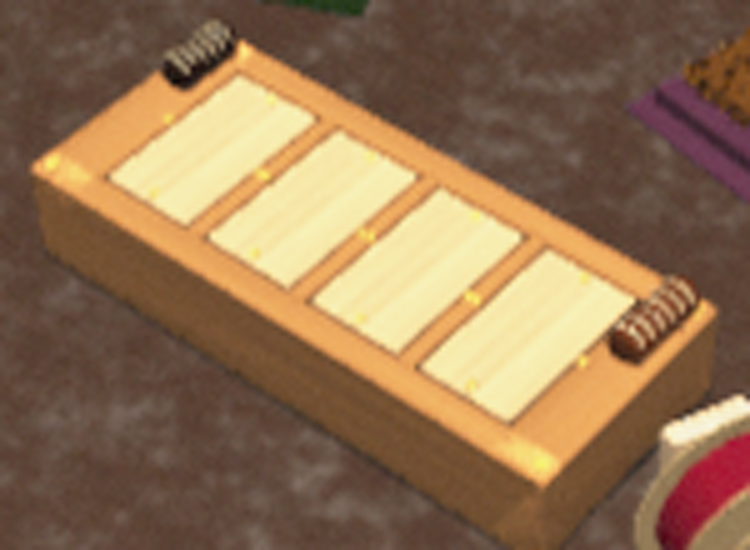

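```bash
cat > mv.py <<'E'
from h import *
import sys
from station import telemetry
yaw=0.059
ex=np.array([np.cos(yaw),np.sin(yaw),0]); ey=np.array([-ex[1],ex[0],0])
C0=np.array([589.55,122.4,0])
def tgt(p,dx,z): return C0+ey*(120-80*p)+ex*dx+[0,0,z+173]
def plan(t,s=None):
    s=s or telemetry.read_state(); Rt=R.from_quat(s["ee_rot"])
    best=None
    for sg in (1,-1):
        M=R.from_matrix(np.c_[[0,0,-1],sg*ey,np.cross([0,0,-1],sg*ey)])
        rv=(Rt.inv()*M).as_rotvec(degrees=True)
        if best is None or np.linalg.norm(rv)<np.linalg.norm(best): best=rv
    print("time",round(s["time"],2),"tcp",s["tcp_pos"].round(1),"tipz",(s["tcp_pos"][2]-173).round(1),"F",s["contact_force"].round(1),"w",round(s["grip_width"],1))
    print("shift cm",(Rt.inv().apply(t-s["tcp_pos"])/10).round(2),"rot",best.round(1))
if __name__=="__main__": plan(tgt(int(sys.argv[1]),float(sys.argv[2]),float(sys.argv[3])))
E
python3 mv.py 0 -45 100
```

```text
time 0.1 tcp [216.  586.4 404.2] tipz 231.2 F [-0.6  0.6  0.5] w 85.5
shift cm [ 13.14 -21.42  42.16] rot [-23.6  -0.    0.1]
```

Call:
send_rows(increments=[[[1,0,-1.5,3,-2,0,0],[1,0,-3.5,7,-4,0,0],[1,0,-5.5,11,-6,0,0],[1,0,-7.5,15,-8,0,0],[1,0,-9.5,19,-10,0,0],[1,0,-11.5,23,-12.5,0,0],[1,0,-13.5,27,-15,0,0],[1,0,-15.5,31,-17.5,0,0],[1,0,-17.5,35,-20,0,0],[1,0,-19.5,38.5,-22,0,0],[1,0,-21,41,-23.6,0,0],[1,0,-21.4,42.2,-23.6,0,0]]])

```text
time: 1.3
tcp_pos: [539.5, 236.9, 404.4]
ee_rot: [-0.02, 0.707, 0.019, 0.707]
contact_force: [-0.7, 0.2, 0.1]
grip_width: 0.1
```

```bash
python3 mv.py 0 -45 100
```

```text
time 1.3 tcp [539.5 236.9 404.4] tipz 231.4 F [-0.7  0.2  0.1] w 0.1
shift cm [13.14  0.29 -0.18] rot [-0.2 -0.   0.1]
```

Call:
send_rows(increments=[[[1,2,0.1,-0.1,0,0,0],[1,5,0.2,-0.1,0,0,0],[1,8,0.3,-0.2,0,0,0],[1,11,0.3,-0.2,0,0,0],[1,13,0.3,-0.2,0,0,0],[1,14,0.3,-0.2,0,0,0],[1,14.6,0.3,-0.2,0,0,0],[1,14.6,0.3,-0.2,0,0,0]]])

```text
time: 2.1
tcp_pos: [535.8, 243.0, 258.6]
ee_rot: [-0.021, 0.707, 0.021, 0.707]
contact_force: [-0.4, 0.4, 0.0]
grip_width: 0.2
```

```bash
python3 mv.py 0 -45 75
python3 - <<'E'
from station import vision
import cv2
c=vision.capture("scene"); cv2.imwrite("pics/s1.png",cv2.resize(c["image"][100:250,150:350],None,fx=4,fy=4))
c=vision.capture("top"); cv2.imwrite("pics/t1.png",cv2.resize(c["image"][130:280,150:330],None,fx=4,fy=4))
E
```

```text
time 2.1 tcp [535.8 243.  258.6] tipz 85.6 F [-0.4  0.4  0. ] w 0.2
shift cm [ 1.06 -0.36  0.16] rot [ 0. -0.  0.]
```

View pics/s1.png

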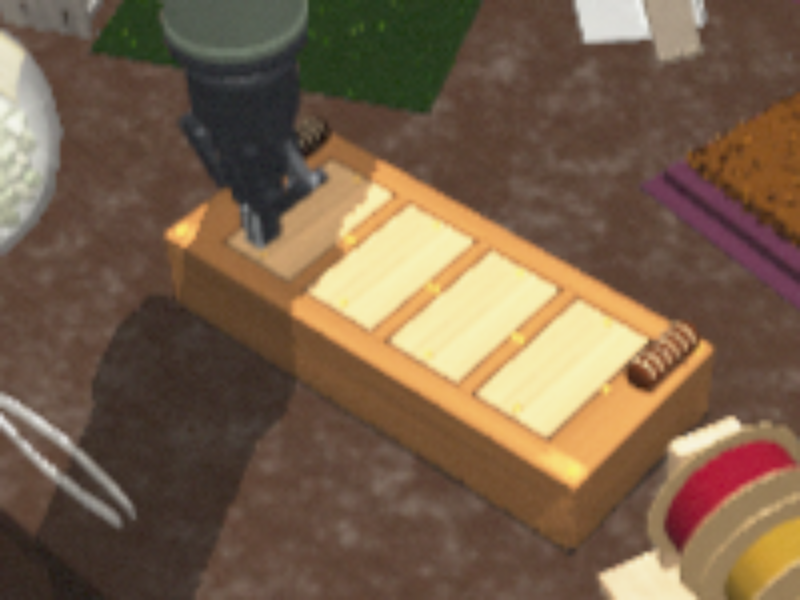

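View pics/t1.png

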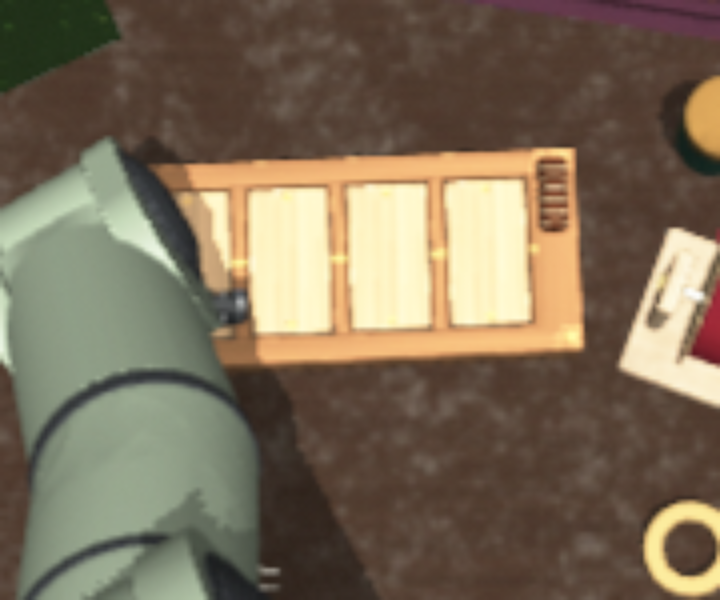

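The fingertips hover about 10 mm above the near end of the leftmost panel (s1.png, around (260,240)), and nothing has been disturbed. Now a gentle press.

Call:
send_rows(increments=[[[1,0.3,-0.3,0.2,0,0,0],[1,0.6,-0.3,0.2,0,0,0],[1,0.8,-0.3,0.2,0,0,0],[1,0.9,-0.3,0.2,0,0,0],[1,1.0,-0.3,0.2,0,0,0],[1,1.0,-0.3,0.2,0,0,0]]])

```text
time: 2.8
tcp_pos: [538.0, 239.9, 248.6]
ee_rot: [-0.021, 0.707, 0.021, 0.707]
contact_force: [-0.7, 1.1, 0.2]
grip_width: -0.0
```

Call:
send_rows(increments=[[[1,0.1,0,0,0,0,0],[1,0.2,0,0,0,0,0],[1,0.2,0,0,0,0,0]]])

```text
time: 3.1
tcp_pos: [537.9, 239.9, 246.6]
ee_rot: [-0.021, 0.707, 0.021, 0.707]
contact_force: [-0.9, 0.9, 1.8]
grip_width: -0.2
```

Call:
send_rows(increments=[[[1,0.1,0,0,0,0,0],[1,0.1,0,0,0,0,0]]])

```text
time: 3.3
tcp_pos: [538.0, 239.9, 245.6]
ee_rot: [-0.021, 0.707, 0.021, 0.707]
contact_force: [-1.6, 0.6, 0.8]
grip_width: 0.2
```

Call:
send_rows(increments=[[[1,0.1,0,0,0,0,0],[1,0.1,0,0,0,0,0]]])

```text
time: 3.5
tcp_pos: [538.0, 239.8, 244.6]
ee_rot: [-0.021, 0.707, 0.021, 0.707]
contact_force: [-1.5, 0.2, 0.7]
grip_width: -0.0
```

Call:
send_rows(increments=[[[1,0.1,0,0,0,0,0],[1,0.1,0,0,0,0,0]]])

```text
time: 3.7
tcp_pos: [538.0, 239.9, 243.6]
ee_rot: [-0.021, 0.707, 0.021, 0.707]
contact_force: [-1.4, -1.0, 0.5]
grip_width: 0.1
```

Call:
send_rows(increments=[[[1,0.1,0,0,0,0,0],[1,0.1,0,0,0,0,0]]])

```text
time: 3.9
tcp_pos: [538.0, 239.8, 242.6]
ee_rot: [-0.021, 0.707, 0.021, 0.707]
contact_force: [-1.2, 0.5, 1.8]
grip_width: 0.2
```

```bash
python3 mv.py 0 -45 75
python3 - <<'E'
from station import vision
import cv2
c=vision.capture("scene"); cv2.imwrite("pics/s2.png",cv2.resize(c["image"][120:220,180:310],None,fx=6,fy=6,interpolation=cv2.INTER_CUBIC))
E
```

```text
time 3.9 tcp [538.  239.8 242.6] tipz 69.6 F [-1.2  0.5  1.8] w 0.2
shift cm [-0.54 -0.03 -0.05] rot [ 0. -0.  0.]
```

View pics/s2.png

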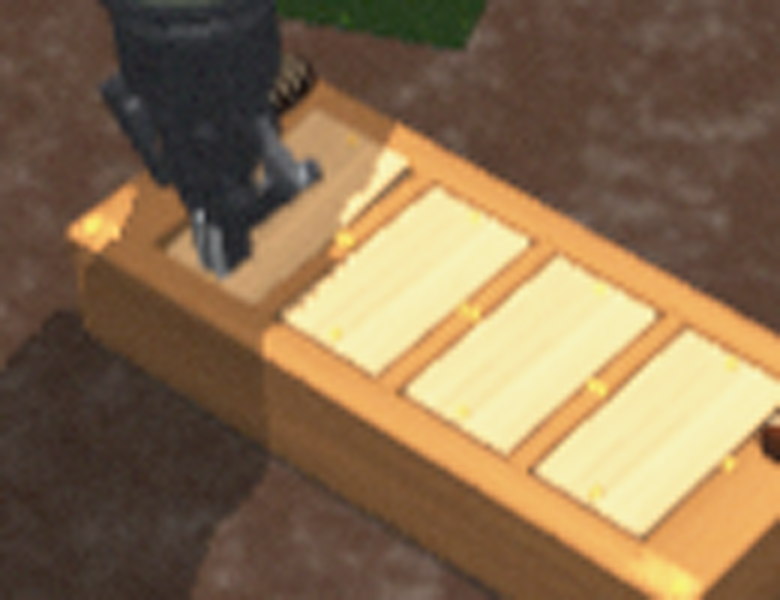

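The leftmost panel is the one. Its near end has sunk (dark gap at around (165,243) in s2.png), its far corner has risen at (408,165), and the force is only about 2 N. I push on slowly.

Call:
send_rows(increments=[[[1,0.2,0,0.1,0,0,0],[1,0.4,0,0.2,0,0,0],[1,0.6,0,0.2,0,0,0],[1,0.8,0,0.3,0,0,0],[1,1.0,0,0.3,0,0,0],[1,1.2,0,0.3,0,0,0],[1,1.4,0,0.3,0,0,0],[1,1.4,0,0.3,0,0,0]]])

```text
time: 4.75
tcp_pos: [541.0, 240.0, 228.4]
ee_rot: [-0.021, 0.707, 0.021, 0.707]
contact_force: [-0.3, 0.7, 0.4]
grip_width: 0.1
```

Call:
send_rows(increments=[[[1,0.2,0,0,0,0,0],[1,0.4,0,0,0,0,0],[1,0.4,0,0,0,0,0]]])

```text
time: 5.05
tcp_pos: [540.9, 240.0, 224.4]
ee_rot: [-0.021, 0.707, 0.021, 0.707]
contact_force: [-0.4, 0.2, -0.8]
grip_width: 0.1
```

Call:
send_rows(increments=[[[1,0.2,0,0,0,0,0],[1,0.2,0,0,0,0,0]]])

```text
time: 5.25
tcp_pos: [540.9, 240.0, 222.5]
ee_rot: [-0.021, 0.707, 0.021, 0.707]
contact_force: [-0.3, -0.1, -0.4]
grip_width: -0.5
```

Call:
send_rows(increments=[[[1,0.2,0,0,0,0,0],[1,0.2,0,0,0,0,0]]])

```text
time: 5.45
tcp_pos: [540.9, 240.0, 220.5]
ee_rot: [-0.021, 0.707, 0.021, 0.707]
contact_force: [0.3, -0.3, -0.6]
grip_width: -0.0
```

Call:
send_rows(increments=[[[1,0.1,0,0,0,0,0],[1,0.1,0,0,0,0,0]]])

```text
time: 5.65
tcp_pos: [541.0, 240.0, 219.6]
ee_rot: [-0.021, 0.707, 0.021, 0.707]
contact_force: [-0.5, -0.1, -0.3]
grip_width: -0.1
```

Run:
```python
from station import vision
import cv2
c=vision.capture("scene"); cv2.imwrite("pics/s3.png",cv2.resize(c["image"][120:220,180:310],None,fx=6,fy=6,interpolation=cv2.INTER_CUBIC))
c=vision.capture("wrist"); cv2.imwrite("pics/w3.png",c["image"])
```

```text
(no output)
```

View pics/s3.png

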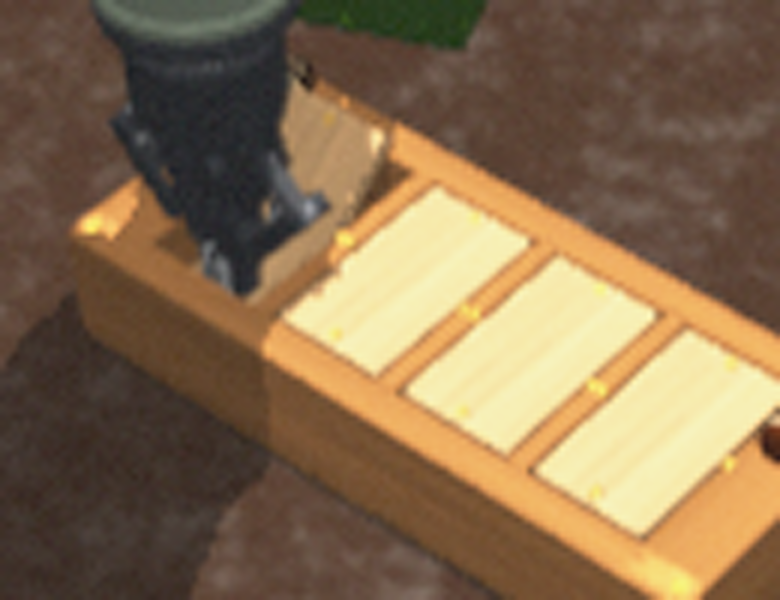

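View pics/w3.png

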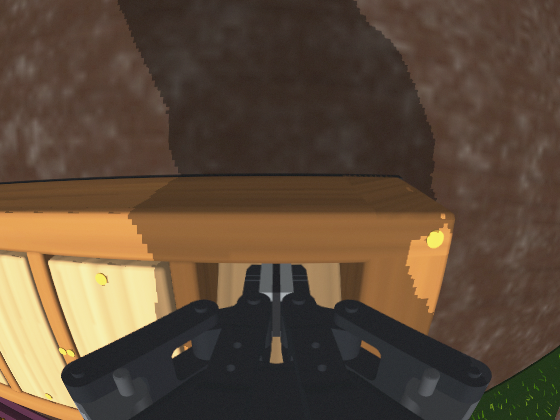

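s3.png shows the hatch well tilted, with its far end up at (340,110). It hasn't reached the stop yet, so I keep going in small steps.

Call:
send_rows(increments=[[[1,0.1,0,0,0,0,0],[1,0.1,0,0,0,0,0]]])

```text
time: 5.95
tcp_pos: [541.0, 240.0, 218.6]
ee_rot: [-0.021, 0.707, 0.021, 0.707]
contact_force: [0.1, 1.0, 0.5]
grip_width: -0.3
```

Call:
send_rows(increments=[[[1,0.1,0,0,0,0,0],[1,0.1,0,0,0,0,0]]])

```text
time: 6.15
tcp_pos: [541.0, 240.0, 217.7]
ee_rot: [-0.021, 0.707, 0.021, 0.707]
contact_force: [-1.3, 0.6, 2.8]
grip_width: 0.0
```

Call:
send_rows(increments=[[[1,0.1,0,0,0,0,0],[1,0.1,0,0,0,0,0]]])

```text
time: 6.35
tcp_pos: [541.1, 240.1, 217.4]
ee_rot: [-0.021, 0.707, 0.021, 0.707]
contact_force: [-4.4, -2.3, 15.7]
grip_width: -0.3
```

The force jumped to 16 N with the tips at z≈44, so the hatch is at its stop. I retract straight up and check.

Call:
send_rows(increments=[[[1,0,0,0,0,0,0],[1,-0.5,0,0,0,0,0],[1,-1.5,0,0,0,0,0],[1,-3.5,0,0,0,0,0],[1,-6,0,0,0,0,0],[1,-9,0,0,0,0,0],[1,-12,0,0,0,0,0],[1,-15,0,0,0,0,0],[1,-17,0,0,0,0,0],[1,-18,0,0,0,0,0]]])

```text
time: 7.35
tcp_pos: [541.1, 240.0, 399.0]
ee_rot: [-0.02, 0.706, 0.021, 0.708]
contact_force: [-0.2, 0.5, -0.7]
grip_width: -0.1
```

Call:
send_rows(increments=[[[1,0,1,-2,0,0,0],[1,0,2.5,-5,0,0,0],[1,0,4.5,-9,0,0,0],[1,0,6.5,-13,0,0,0],[1,0,8,-16,0,0,0],[1,0,9,-18,0,0,0],[1,0,9,-18,0,0,0]]])

```text
time: 8.05
tcp_pos: [353.5, 320.4, 396.6]
ee_rot: [-0.022, 0.707, 0.022, 0.706]
contact_force: [0.9, -0.0, -0.1]
grip_width: -0.0
```

Run:
```python
from mv import *
from station import vision
plan(tgt(0,0,75))
for n in ("scene","top"):
    c=vision.capture(n); pickle.dump(c,open(n+"4.pkl","wb"))
    cv2.imwrite(f"pics/{n}4.png",c["image"])
    P=cloud(c).reshape(-1,3); q=P-C0-ey*120
    a=np.c_[q@ex,q@ey,P[:,2]]
    s=(abs(a[:,1])<25)&(abs(a[:,0])<58)&(a[:,2]>5)&(a[:,2]<150)
    a=a[s]
    for lo in range(-60,60,10):
        k=(a[:,0]>=lo)&(a[:,0]<lo+10)
        if k.any(): print(n,lo+5,k.sum(),np.median(a[k,2]).round(1))
    k=(a[:,0]>-35)&(a[:,0]<35); p=np.polyfit(a[k,0],a[k,2],1); print("angle",np.arctan(p[0]))
    o=pickle.load(open(n+"0.pkl","rb")); d=cv2.absdiff(o["image"],c["image"]).max(2)>60
    print("changed",d.sum())
```

```text
time 8.05 tcp [353.5 320.4 396.6] tipz 223.6 F [ 0.9 -0.  -0.1] w -0.0
shift cm [14.84 -9.25 22.37] rot [ 0.2 -0.1  0. ]
scene -45 1 42.7
scene -35 39 43.4
scene -25 56 52.6
scene -15 55 60.8
scene -5 69 69.3
scene 5 61 79.7
scene 15 60 89.2
scene 25 68 97.1
scene 35 58 106.5
scene 45 7 109.1
scene 55 1 52.9
angle 0.7460820189079247
changed 10794
top -45 47 10.9
top -35 53 41.2
top -25 54 50.6
top -15 51 60.7
top -5 56 68.3
top 5 55 79.2
top 15 60 88.8
top 25 58 97.5
top 35 62 105.6
top 45 51 111.8
top 55 2 10.1
angle 0.6981576594337994
changed 13109
```

View pics/scene4.png

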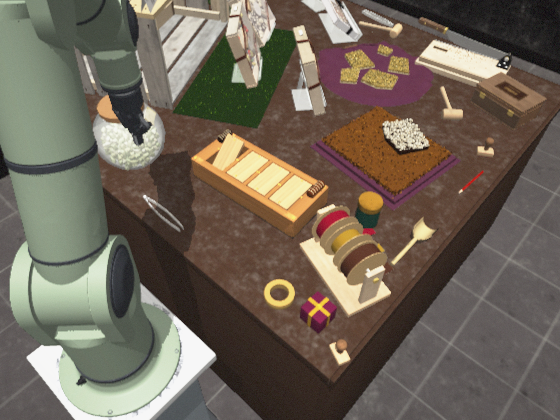

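View pics/top4.png

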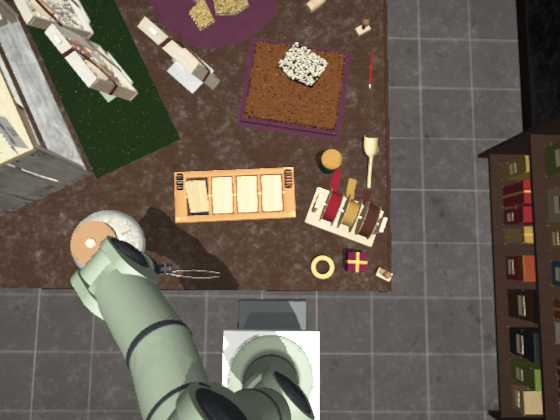

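```bash
python3 -c "
from station import ctrl,telemetry
s=telemetry.read_state();print(s['contact_force'],abs(s['dq']).max())
print(ctrl.sign_off())"
```

```text
[ 0.20975683 -0.47818353  0.4449249 ] 0.021725889907012824
the job is handed in; nothing more can be done
None
```

The hatch is the leftmost panel (place0); I pushed its near end down to the stop, left it open and handed the job in at about 8 s. It was the first panel I pressed. It gave at about 2 N and visibly rocked, so I didn't press the other three.

- **At the stop:** the force jumped to about 16 N with the fingertips at z ≈ 44 mm. The expected depth fully open is about 45 mm.
- **Open angle after retracting:** the scene camera's depth gave 0.746 rad, against 0.75 fully open. The top camera's fit over the whole panel gave only 0.698, probably because of poor readings at the edges. Its middle section alone gives about 0.75.
- **Other items:** in the final pictures the chocolates, tongs and everything else look to be where they started. I judged that by eye. The arm hides part of the view, and a picture comparison was no use because the arm itself had moved.
- **Robot at hand-in:** it was touching nothing, with contact force within noise and the fingertips about 60 mm above the jar.

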